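Turn round the order of stripped-down fittings

ROBOT

A 6-joint arm with a two-finger parallel gripper is mounted at the origin on the work surface. World frame = base frame: x ahead of the robot, y to its left, z up, the work surface at z = 0. Lengths are in mm, angles in degrees, forces in N, time in s.
With the tool pointing down it reaches from about 350 to 875 mm from the base axis. Payload 4.2 kg.
Tool frame: the origin (TCP) lies where the fingers leave the gripper's body, on its centre line; the fingertips stand 73 mm ahead of it and the grasp point (between the pads) lies 54 mm ahead of it; z points along the fingers, y is the direction in which the jaws open and shut (so a half turn about z gives the same grasp; the last joint's range is limited). The gripper opens to 85 mm and grips with 20 to 120 N. Pads are 22 mm wide; open, the fingers measure 114 mm over their backs; the gripper's body (76 mm by 85 mm) begins 54 mm behind the grasp point. The pads swing forward as they close: fully open they stand 13 mm farther back than shut.
Start: joints at [86.207, 22.042, 0.453, 0, -68.411, -14.817], TCP at [199.417, 592.311, 303.912] pointing down, gripper open.
Joint ranges: [-179.83, 179.83], [-69.29, 118.12], [-61.27, 80.66], [-181.25, 117.63], [-171.15, -9.14], [-177.46, 177.46]. Speed limits (degrees/s): [159.86, 159.86, 180, 180, 180, 180].

INTERFACE

Orientations are given as a 3x3 rotation matrix whose columns are the frame's x, y, z axes.
In Python, from rig import env, imaging, job gives the robot as it stands. The module is installed in compiled form; this text tells all that it offers.
- The arm moves only by the tool jog_arm, never from a script. Its argument "moves" is a list that holds one entry, the list of rows, each a list of 7 numbers: the shift along the tool's x, y, z in units of 0.2 m (1.0 is 0.2 m), then the turn, a rotation vector about the tool's x, y, z in units of 2 pi rad (1.0 is 2 pi rad), then the gripper command: -1 is shut, 1 is fully open, values between are in proportion. A call has 1 to 20 rows; each row is the pose to reach, as a shift and turn from the pose measured when the call began, along the tool's axes at that moment, turning the shorter way round; what a row does not reach only later rows make up. A row lasts 1/12 s, in which the tool goes at most 41.7 mm and 7.16 degrees, less where a joint would pass 70% of its speed; a pose out of reach is approached as far as the arm can. A call with a number of a shift or a turn outside -1 to 1 is refused whole. A call with a gripper value outside its range is refused whole. The fingers move at their own pace and stop on an object; "grip_force" is the grip in N (left out, the last holds). Time passes only in rows, so rows that repeat a pose let the fingers close. It gives the time, the measured TCP pose, the force and the opening at its end, in the units of the state.
- env.get_obs(): the state, without advancing time (a new reading comes with each control period).
- imaging.get_image(name): name is "scene" or "top"; returns (picture, depth): 384x512x3 uint8, red, green, blue; 384x512 float32, mm along the optical axis (not along the pixel's ray), 0 where there is no reading.
- imaging.camera_params(name): a dict with "camera_matrix" (3x3 intrinsics, pixels), "cam_to_world" (4x4, takes a point from camera to world coordinates). Camera axes: x right, y up, looking along -z (the intrinsics and any distortion apply to the point x, -y, -z); pixel columns grow to the right and rows downward; lengths in mm; the calibration is good to about 2 mm. A picture is of the moment at which its call begins. camera_params takes no time and is no camera call.
- job.finish_job(): hands the job in, once; it reports no verdict.
Trained networks look in the newest picture that a camera, given by its name, has taken for a name from the list of things; names that differ only in an ending like _2 or _b are one class to them, and where a whole thing is asked for, a point or a joint stands for the part that bears it (a point fixed in the world has none). Each returns a list of dicts, best first, with "score" (0 to 1); they miss things now and then, are a little off and sometimes report something else, mostly with a low value. They report only what shows in the picture. A call takes as long as a camera call. They do not tell look-alikes from the thing itself.
- imaging.recognise(camera, query): "pixel" ([column, row] in pixels, amid what is visible of it).
- imaging.outline_of(camera, query): "pixels" (384x512 bool, what is visible of it) and "pixel" ([column, row] in pixels, amid what is visible of it).
The state is a dict: "t": time; "joint_pos": joint angles; "dq": joint speeds; "tau": joint torques, N m; "ee_pos": TCP position; "eef_rot": TCP orientation; "ft_force": force on the tool from outside, world axes, zero at the start; "ft_torque": the same for the moment, N m; "grip_width": opening from 0.0 (shut) to 1.0 (fully open).
Only numpy, scipy, OpenCV 4.12 (cv2) and the standard library are available. Lean on these libraries where they do the work, as an engineer would, in place of code of your own. Each camera call takes 0.05 s, during which the arm holds its last target. There are 200 camera calls.

TASK

The four steel fittings stand in their tray in the order they came off the machine, counted from the tray's handle end. Move them all into the empty tray in the reverse order, ready for refitting: the one nearest the handle of the full tray goes into the compartment farthest from the handle of the empty tray, the second nearest into the second farthest, and so on. Leave each standing upright, flat on the cork pad of its own compartment, and tip none of them over on the way.

Things in the scene. Friction and masses are not known exactly. Their poses are not given: they have to be found in the camera images.
- full_tray: fixed plywood tray, full at the start, 252 (x) x 66 (y) x 18 mm high, any yaw. 4 square compartments in a row, 58 mm inside, walls 4 mm; centres on its x axis at +93, +31, -31, -93 mm. Floor: brown cork pads 56 mm square, top 9 mm above the bench; walls rise 9 mm above them. White pull handle sticks out 35 mm from the +x end only. Origin: centre of underside, on the bench.
- empty_tray: fixed plywood tray, empty at the start, 252 (x) x 66 (y) x 18 mm high, any yaw. 4 square compartments in a row, 58 mm inside, walls 4 mm; centres on its x axis at +93, +31, -31, -93 mm. Floor: brown cork pads 56 mm square, top 9 mm above the bench; walls rise 9 mm above them. White pull handle sticks out 35 mm from the +x end only. Origin: centre of underside, on the bench.
- bolt: steel hexagon bolt standing on its head, 75 mm tall, about 0.24 kg: head 30 mm across flats and 13 mm high, round shank 20 mm in diameter above. Origin: centre of its underside, z up its axis. Grip from above at 45 mm over the origin, where it is 20 mm thick.
- nut: long steel coupling nut standing on end, a hexagonal prism 60 mm tall and 32 mm across flats (37 mm across corners), with a dark round bore on top, about 0.28 kg. Origin: centre of its underside, z up its axis. Grip from above at 45 mm over the origin, 32 mm across the flats that face its +y and -y (at the start within 0.15 rad of the full tray's y).
- bush: steel flanged bush standing on its flange, 62 mm tall, about 0.26 kg: flange 38 mm in diameter and 8 mm high, plain round body 28 mm in diameter above, dark round bore on top. Origin: centre of its underside, z up its axis. Grip from above at 45 mm over the origin, where it is 28 mm thick.
- foot: steel machine levelling foot, 72 mm tall, about 0.20 kg: round base 38 mm in diameter, a dark 24 mm hexagon from 14 to 23 mm, round stud 16 mm in diameter above. Origin: centre of its underside, z up its axis. Grip from above at 45 mm over the origin, where it is 16 mm thick.
- bolt_pad: the fixed brown cork pad, 56 mm square and 3 mm thick, in the full tray's compartment where the bolt stands at the start, so it marks that compartment throughout. Origin: centre of its underside, 6 mm above the bench; axes as the full tray's.
- nut_pad: the fixed brown cork pad, 56 mm square and 3 mm thick, in the full tray's compartment where the nut stands at the start, so it marks that compartment throughout. Origin: centre of its underside, 6 mm above the bench; axes as the full tray's.
- bush_pad: the fixed brown cork pad, 56 mm square and 3 mm thick, in the full tray's compartment where the bush stands at the start, so it marks that compartment throughout. Origin: centre of its underside, 6 mm above the bench; axes as the full tray's.
- foot_pad: the fixed brown cork pad, 56 mm square and 3 mm thick, in the full tray's compartment where the foot stands at the start, so it marks that compartment throughout. Origin: centre of its underside, 6 mm above the bench; axes as the full tray's.
There are look-alikes about, which are no part of the job. What is shaped like the nut but orange is not meant.

How it is judged:
By the outcome, as a careful person would: the job done as asked, in the order asked, and still so for the second after the job is handed in, with the robot touching nothing.
It also fails if it takes over 112 s, if anything falls off the work surface, if the arm or the gripper's body presses on something with over 40 N, if the wrist force passes 120 N, or if a joint passes its speed limit or range.

## Working session

There is one attempt and no reset: what is moved stays moved. The work goes in short steps, Python scripts to look and compute and a tool call to move; the robot and the scene stay as the last step left them, time stands still between calls to the robot, and variables do not carry over. Pictures are saved under pics/ and viewed, about 12 in all and at most 16, crops included, and the job is handed in when it is done.

Besides the shell and the picture viewer there is one more tool, called after ">>>" as name([rows], argument=value, ...), one row to a line, values as JSON. jog_arm: Moves the arm, as the interface text tells. Its arguments: {"type":"object","properties":{"moves":{"type":"array"},"grip_force":{"type":"number"}},"required":["moves"]}

```bash
mkdir -p pics; ls; python3 - <<'E'
from rig import env, imaging, job
import cv2
for c in ("scene","top"):
    im,d=imaging.get_image(c); cv2.imwrite(f"pics/{c}0.png",im[:,:,::-1])
    p=imaging.camera_params(c); print(c,p)
print(env.get_obs())
E
```

```text
pics
scene {'camera_matrix': array([[488.83728203,   0.        , 254.04250107],
       [  0.        , 488.83728203, 188.82523   ],
       [  0.        ,   0.        ,   1.        ]]), 'cam_to_world': array([[ 5.28553124e-01, -4.88535252e-01,  6.94236921e-01,
         1.30076533e+03],
       [ 8.48691301e-01,  2.85960305e-01, -4.44915475e-01,
        -4.85251638e+02],
       [ 1.88326920e-02,  8.24354300e-01,  5.65760831e-01,
         7.06054774e+02],
       [ 0.00000000e+00,  0.00000000e+00,  0.00000000e+00,
         1.00000000e+00]])}
top {'camera_matrix': array([[408.11570327,   0.        , 254.89938239],
       [  0.        , 408.11570327, 192.80096845],
       [  0.        ,   0.        ,   1.        ]]), 'cam_to_world': array([[ 1.62389829e-02,  9.97875026e-01, -6.31009297e-02,
         4.23940546e+02],
       [-9.99472289e-01,  1.44245404e-02, -2.91045604e-02,
        -1.96779197e+00],
       [-2.81325120e-02,  6.35402591e-02,  9.97582677e-01,
         8.69292821e+02],
       [ 0.00000000e+00,  0.00000000e+00,  0.00000000e+00,
         1.00000000e+00]])}
{'t': 0.1, 'joint_pos': array([ 8.62066853e+01,  2.20871082e+01,  3.88014587e-01, -2.45121570e-02,
       -6.84130339e+01, -1.48155937e+01]), 'dq': array([-0.0430994 , -0.09763852,  0.20956254,  0.06183686,  0.02688341,
        0.07876897]), 'tau': array([-4.10588646e-04, -3.93318129e+01,  1.88931119e+01,  4.19808403e+00,
       -2.58230568e-03,  3.33223966e-06]), 'ee_pos': array([199.31013982, 591.96714066, 302.92777545]), 'eef_rot': array([[ 9.47668474e-01, -3.19255677e-01, -5.26406943e-04],
       [-3.19256089e-01, -9.47666523e-01, -1.92635687e-03],
       [ 1.16142130e-04,  1.99360630e-03, -9.99998006e-01]]), 'ft_force': array([-0.1958037 ,  0.79539249,  0.75710815]), 'ft_torque': array([ 0.01424861,  0.04720435, -0.01399887]), 'grip_width': 1.0004319660144914}
```

View pics/scene0.png

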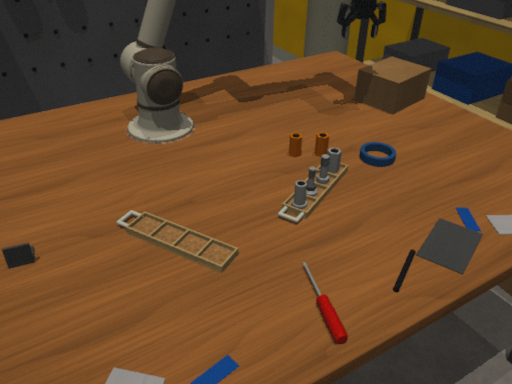

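View pics/top0.png

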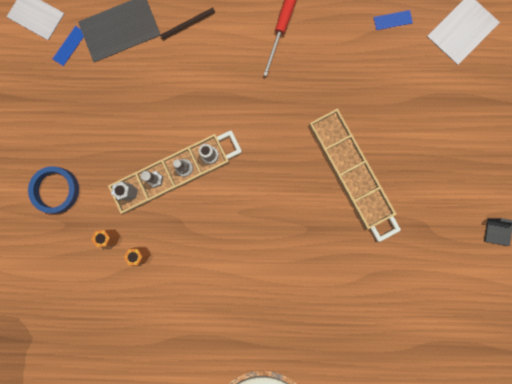

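The top view shows the full tray centred near (169,173), handle end at (230,145), with fittings at (208,153), (182,167), (150,178) and (122,191). The empty tray is near (353,170) with its handle at (385,229). The orange look-alikes are at (102,239) and (134,257).

```bash
cat > h.py <<'E'
from rig import env, imaging, job
import numpy as np, cv2
def cloud(c,d):
    p=imaging.camera_params(c);K=p["camera_matrix"];T=p["cam_to_world"]
    v,u=np.mgrid[0:384,0:512].astype(float)
    P=np.stack([(u-K[0,2])/K[0,0]*d,-(v-K[1,2])/K[1,1]*d,-d],-1)
    return P@T[:3,:3].T+T[:3,3]
def ray(c,px):
    p=imaging.camera_params(c);K=p["camera_matrix"];T=p["cam_to_world"]
    r=T[:3,:3]@np.array([(px[0]-K[0,2])/K[0,0],-(px[1]-K[1,2])/K[1,1],-1]);return T[:3,3],r/np.linalg.norm(r)
def at_z(c,px,z):
    o,r=ray(c,px);return o+r*(z-o[2])/r[2]
def tri(a,b):
    (o1,r1),(o2,r2)=ray("scene",a),ray("top",b)
    s=np.linalg.lstsq(np.c_[r1,-r2],o2-o1,rcond=None)[0]
    p,q=o1+s[0]*r1,o2+s[1]*r2;return (p+q)/2,np.linalg.norm(p-q)
E
python3 - <<'E'
from h import *
np.set_printoptions(precision=1,suppress=True)
ims={}
for c in ("scene","top"):
    im,d=imaging.get_image(c); W=cloud(c,d); ims[c]=im
    for q in ("full_tray","empty_tray","bolt","nut","bush","foot"):
        for r in imaging.outline_of(c,q)[:3]:
            m=r["pixels"]; X=W[m]
            s=f"{c} {q} {r['score']:.2f} px {np.round(r['pixel'])} n={m.sum()} z5-95 {np.percentile(X[:,2],[5,50,99])}"
            if "tray" in q:
                Y=X[(X[:,2]>4)&(X[:,2]<24)][:,:2].astype(np.float32)
                s+=f" rect {cv2.minAreaRect(Y)}"
            else:
                zt=np.percentile(X[:,2],98); t=X[X[:,2]>zt-5]; s+=f" top {t.mean(0)}"
            print(s)
a=cv2.resize(ims["top"][120:275,85:255],None,fx=4,fy=4,interpolation=cv2.INTER_CUBIC)
cv2.imwrite("pics/crop1.png",a[:,:,::-1])
a=cv2.resize(ims["scene"][125:225,270:400],None,fx=6,fy=6,interpolation=cv2.INTER_CUBIC)
cv2.imwrite("pics/crop2.png",a[:,:,::-1])
E
```

```text
scene full_tray 0.81 px [311. 197.] n=943 z5-95 [ 1.4 14.4 23. ] rect ((524.7162475585938, 192.81460571289062), (70.40516662597656, 294.0749816894531), 26.752147674560547)
scene full_tray 0.56 px [312. 188.] n=251 z5-95 [13.7 35.8 84.1] rect ((501.7665710449219, 201.5086212158203), (25.457611083984375, 116.9942398071289), 53.31365966796875)
scene full_tray 0.47 px [333. 161.] n=273 z5-95 [15.5 50.4 73.5] rect ((488.5760192871094, 287.3409423828125), (31.409381866455078, 13.49669361114502), 72.61721801757812)
scene empty_tray 0.65 px [179. 243.] n=3167 z5-95 [ 4.5 11.4 21.6] rect ((519.4212036132812, -189.66754150390625), (287.9777526855469, 74.12601470947266), 29.166372299194336)
scene bolt 0.55 px [324. 170.] n=249 z5-95 [ 16.3  46.5 409.2] top [581.2 166.9 142.4]
scene nut 0.70 px [325. 144.] n=244 z5-95 [10.4 39.6 63.5] top [383.8 327.1  61.5]
scene nut 0.64 px [296. 144.] n=279 z5-95 [ 7.1 40.1 63.9] top [346.1 261.7  61.7]
scene nut 0.51 px [335. 160.] n=248 z5-95 [18.3 54.  73.7] top [499.1 268.3  87.3]
scene bush 0.61 px [302. 197.] n=322 z5-95 [15.3 42.8 75. ] top [585.8  97.
[... 397 characters left out ...]
4572830200195), 58.13766098022461)
top empty_tray 0.65 px [355. 172.] n=4186 z5-95 [ 6.2  9.5 20.4] rect ((518.4027709960938, -186.8493194580078), (285.038818359375, 67.25533294677734), 28.964609146118164)
top bolt 0.76 px [154. 181.] n=248 z5-95 [19.5 54.2 86.1] top [502.8 230.6 101.3]
top nut 0.84 px [135. 257.] n=370 z5-95 [ 11.   58.7 869.3] top [346.8 256.5  79.7]
top nut 0.83 px [103. 240.] n=419 z5-95 [ 0.3 58.3 63.1] top [381.  326.6  67.7]
top nut 0.76 px [121. 190.] n=359 z5-95 [17.2 67.8 72. ] top [476.2 288.1  77.1]
top bush 0.86 px [206. 153.] n=309 z5-95 [14.2 67.1 74.5] top [556.6 120.3  82.1]
top foot 0.57 px [180. 166.] n=275 z5-95 [ 14.7  30.9 288.1] top [524.9 166.4 122. ]
```

View pics/crop2.png

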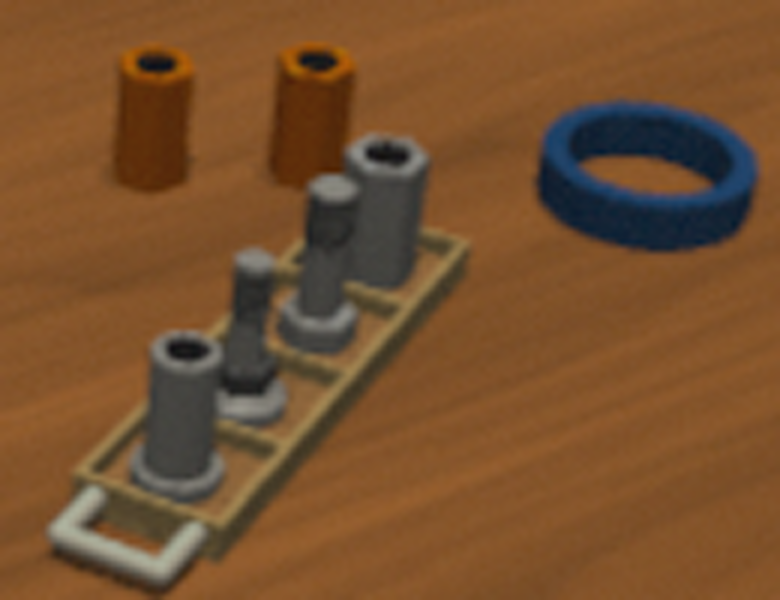

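View pics/crop1.png

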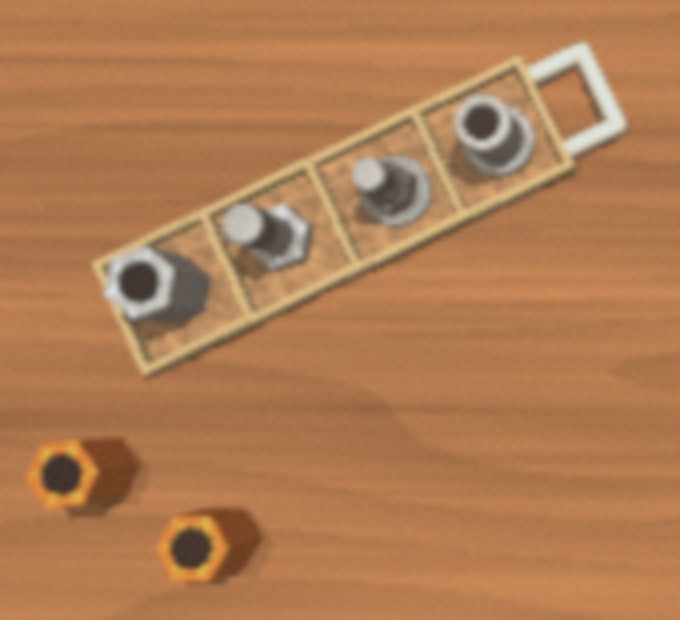

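The crops show the order from the handle: bush (top px 206,153), foot (180,166), bolt (151,178), nut (121,190).

Possible confusions:
- **Nut:** the steel one is at top (121,190). The orange prisms at (103,240) and (135,257) are not meant.
- **Foot and bolt:** foot at (180,166), with a dark hexagon and round base. Bolt at (151,178), with a hex head.
- **Bush:** only one, at (206,153).

Next come the tray poses and the nut's yaw.

```bash
python3 - <<'E'
from h import *
np.set_printoptions(precision=1,suppress=True)
A=imaging.get_image("top")[0];S=imaging.get_image("scene")[0]
c1=lambda x,y:(85+(x+.5)/4-.5,120+(y+.5)/4-.5); c2=lambda x,y:(270+(x+.5)/6-.5,125+(y+.5)/6-.5)
for n,a,b in (("bush",(482,121),(187,350)),("foot",(369,174),(253,259)),("bolt",(243,222),(333,188)),("nut",(139,282),(387,153))):
    print(n,*tri(c2(*b),c1(*a)), "base from top@h", at_z("top",c1(*a),9+dict(bush=62,foot=72,bolt=75,nut=60)[n])[:2], at_z("scene",c2(*b),9+dict(bush=62,foot=72,bolt=75,nut=60)[n])[:2])
C=[at_z("top",c1(*p),18)[:2] for p in ((520,58),(577,162),(147,378),(93,264))]
print("tray corners",C,np.mean(C,0)); u=(C[0]+C[1]-C[2]-C[3])/2; print(np.linalg.norm(u),np.degrees(np.arctan2(u[1],u[0])))
a=cv2.resize(A[100:245,300:410],None,fx=4,fy=4,interpolation=cv2.INTER_CUBIC)
n=cv2.resize(A[172:212,100:148],None,fx=14,fy=14,interpolation=cv2.INTER_CUBIC)
cv2.imwrite("pics/e_top.png",a[:,:,::-1]);cv2.imwrite("pics/nut.png",n[:,:,::-1])
a=cv2.resize(S[200:280,110:245],None,fx=5.5,fy=5.5,interpolation=cv2.INTER_CUBIC)
cv2.imwrite("pics/e_sc.png",a[:,:,::-1])
E
```

```text
bush [557.8 120.8  72.4] 0.7752090877974642 base from top@h [558.2 121.3] [556.1 121.7]
foot [529.3 174.   82.1] 0.9330434854348907 base from top@h [529.7 174.6] [527.8 174.6]
bolt [504.7 234.4  84.8] 0.8351568416443543 base from top@h [505. 235.] [503.7 234.8]
nut [475.7 289.4  71.2] 0.7386345506887989 base from top@h [476.  290.6] [472.8 291.7]
tray corners [array([601. , 110.1]), array([545.9,  78.8]), array([428.8, 303.1]), array([488.5, 334.1])] [516.  206.5]
251.82264970894394 -62.87848953949737
```

View pics/e_top.png

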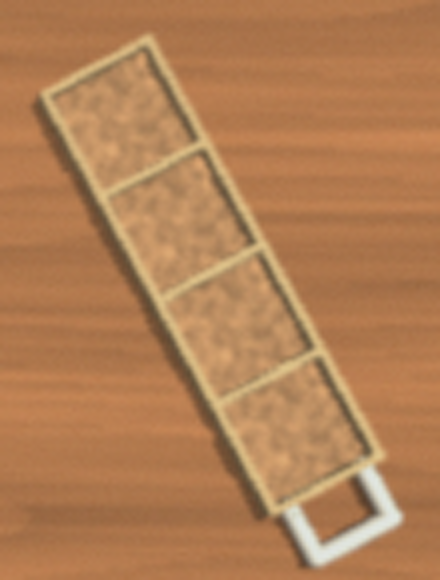

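View pics/nut.png

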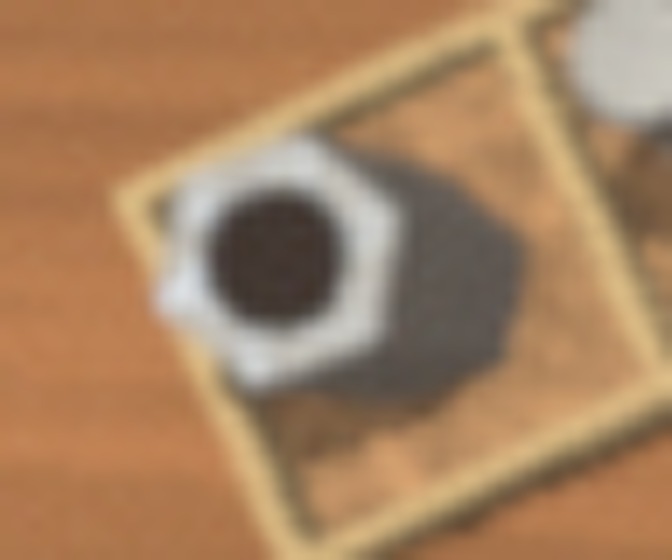

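View pics/e_sc.png

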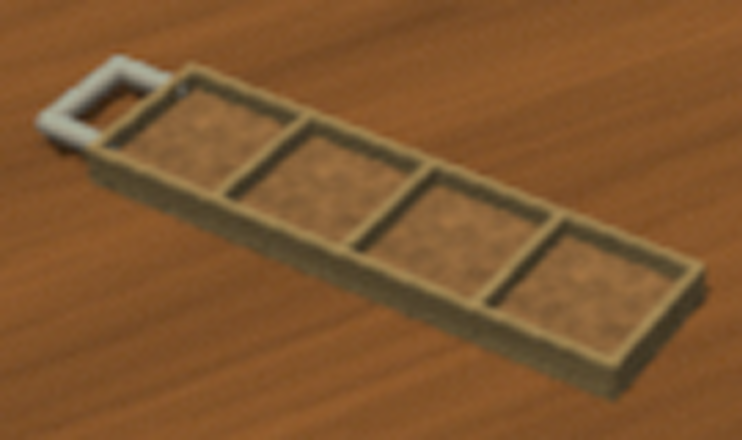

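```bash
cat >> h.py <<'E'
from scipy.spatial.transform import Rotation as Ro
def goto(xyz,yaw):
    """shift units, turn units from the current pose to TCP xyz, tool down, tool-x at yaw deg"""
    o=env.get_obs();R=o["eef_rot"];c,s=np.cos(np.radians(yaw)),np.sin(np.radians(yaw))
    T=np.array([[c,s,0],[s,-c,0],[0,0,-1.]])
    return np.round(R.T@(np.array(xyz)-o["ee_pos"])/200,4),np.round(Ro.from_matrix(R.T@T).as_rotvec()/2/np.pi,4)
E
python3 - <<'E'
from h import *
np.set_printoptions(precision=1,suppress=True)
t=lambda x,y:(300+(x+.5)/4-.5,100+(y+.5)/4-.5); s=lambda x,y:(110+(x+.5)/5.5-.5,200+(y+.5)/5.5-.5)
for cam,f,P in (("top",t,((383,457),(270,514),(43,96),(150,36))),("scene",s,((190,66),(93,152),(615,365),(705,265)))):
    C=[at_z(cam,f(*p),18)[:2] for p in P]; u=(C[0]+C[1]-C[2]-C[3])/2; w=(C[0]+C[3]-C[1]-C[2])/2
    print(cam,"centre",np.mean(C,0),"len",np.linalg.norm(u),np.linalg.norm(w),"yaw",np.degrees(np.arctan2(u[1],u[0])))
for a,b in zip(((190,66),(93,152),(615,365),(705,265)),((383,457),(270,514),(43,96),(150,36))): print(tri(s(*a),t(*b)))
E
```

```text
top centre [ 532.5 -179.2] len 248.92201723990158 65.01019173278256 yaw -151.34471520606107
scene centre [ 532.8 -179.3] len 249.11507289762022 64.30099564397764 yaw -150.71956511699756
(array([ 445.1, -240.6,   57.2]), np.float64(32.35466715568098))
(array([ 399.6, -238.4,  -25.7]), np.float64(37.69171284899045))
(array([ 627. , -111.3,  -22. ]), np.float64(34.71682615892287))
(array([ 655.6, -126.7,   56.9]), np.float64(32.91722824395241))
```

>>> jog_arm([
  [[0.98,0.665,0.1,0,0,0.1233,1],[0.98,0.665,0.1,0,0,0.1233,1],[0.98,0.665,0.1,0,0,0.1233,1],[0.98,0.665,0.1,0,0,0.1233,1],[0.98,0.665,0.1,0,0,0.1233,1],[0.98,0.665,0.1,0,0,0.1233,1],[0.98,0.665,0.1,0,0,0.1233,1],[0.98,0.665,0.1,0,0,0.1233,1],[0.98,0.665,0.1,0,0,0.1233,1]],
], grip_force=60)

```text
t: 1.65
ee_pos: [342.9, 404.0, 284.3]
eef_rot: [[0.455, -0.891, 0.0], [-0.891, -0.455, 0.001], [-0.001, -0.001, -1.0]]
ft_force: [-0.3, 0.3, -0.3]
grip_width: 1.001
```

>>> jog_arm([
  [[0.87,-0.158,0.12,0,0,0,1],[0.87,-0.158,0.12,0,0,0,1],[0.87,-0.158,0.12,0,0,0,1],[0.87,-0.158,0.12,0,0,0,1],[0.87,-0.158,0.12,0,0,0,1],[0.87,-0.158,0.12,0,0,0,1]],
])

```text
t: 2.15
ee_pos: [451.1, 262.5, 259.5]
eef_rot: [[0.453, -0.891, -0.0], [-0.891, -0.453, -0.0], [-0.0, 0.0, -1.0]]
ft_force: [-0.6, -0.2, -0.3]
grip_width: 0.999
```

```bash
python3 - <<'E'
from h import *
print(env.get_obs()["t"],env.get_obs()["ee_pos"]); print(goto((557,121.3,220),-62.9),goto((557,121.3,108),-62.9))
E
```

```text
2.15 [451.08949811 262.45869562 259.54065734]
(array([ 0.8692, -0.152 ,  0.1976]), array([ 0.    ,  0.    , -0.0004])) (array([ 0.8693, -0.1522,  0.7576]), array([ 0.    ,  0.    , -0.0004]))
```

>>> jog_arm([
  [[0.869,-0.152,0.2,0,0,0,1],[0.869,-0.152,0.2,0,0,0,1],[0.869,-0.152,0.2,0,0,0,1],[0.869,-0.152,0.2,0,0,0,1],[0.869,-0.152,0.2,0,0,0,1],[0.869,-0.152,0.2,0,0,0,1],[0.869,-0.152,0.2,0,0,0,1],[0.869,-0.152,0.3,0,0,0,1],[0.869,-0.152,0.4,0,0,0,1],[0.869,-0.152,0.5,0,0,0,1],[0.869,-0.152,0.6,0,0,0,1],[0.869,-0.152,0.7,0,0,0,1],[0.869,-0.152,0.757,0,0,0,1],[0.869,-0.152,0.757,0,0,0,1],[0.869,-0.152,0.757,0,0,0,1]],
])

```text
t: 3.4
ee_pos: [556.6, 123.4, 108.4]
eef_rot: [[0.456, -0.89, -0.0], [-0.89, -0.456, -0.0], [0.0, 0.0, -1.0]]
ft_force: [-0.7, 0.3, 1.4]
grip_width: 1.005
```

```bash
python3 - <<'E'
from h import *
S=imaging.get_image("scene")[0]; cv2.imwrite("pics/g1.png",cv2.resize(S[110:230,260:400],None,fx=5,fy=5,interpolation=cv2.INTER_CUBIC)[:,:,::-1])
print(env.get_obs()["ee_pos"])
E
```

```text
[557.18944299 123.19021761 109.17579591]
```

View pics/g1.png

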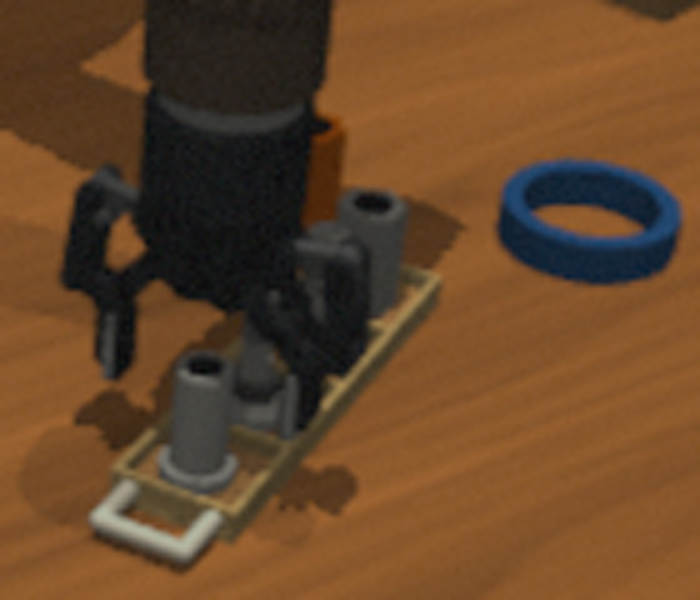

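The fingers straddle the bush: tips at crop px (115,370) and (300,420), bush axis between them at (201,402). I'll correct about 2 mm and close.

>>> jog_arm([
  [[0.009,0.004,0.005,0,0,0,1],[0.009,0.004,0.005,0,0,0,1],[0.009,0.004,0.005,0,0,0,0.2],[0.009,0.004,0.005,0,0,0,-0.2],[0.009,0.004,0.005,0,0,0,-0.5],[0.009,0.004,0.005,0,0,0,-1],[0.009,0.004,0.005,0,0,0,-1],[0.009,0.004,0.005,0,0,0,-1],[0.009,0.004,0.005,0,0,0,-1],[0.009,0.004,0.005,0,0,0,-1],[0.009,0.004,0.005,0,0,0,-1]],
], grip_force=60)

```text
t: 4.37
ee_pos: [557.5, 121.2, 108.5]
eef_rot: [[0.456, -0.89, 0.002], [-0.89, -0.456, 0.001], [0.0, -0.002, -1.0]]
ft_force: [-0.1, -1.4, 3.1]
grip_width: 0.304
```

>>> jog_arm([
  [[0,0,-0.05,0,0,0,-1],[0,0,-0.1,0,0,0,-1],[0,0,-0.2,0,0,0,-1],[0,0,-0.3,0,0,0,-1],[0,0,-0.4,0,0,0,-1],[0,0,-0.5,0,0,0,-1],[0,0,-0.6,0,0,0,-1],[0,0,-0.6,0,0,0,-1],[0,0,-0.6,0,0,0,-1]],
])

```text
t: 5.12
ee_pos: [557.2, 121.3, 229.7]
eef_rot: [[0.456, -0.89, 0.004], [-0.89, -0.456, 0.002], [-0.0, -0.005, -1.0]]
ft_force: [-0.5, 0.5, -3.2]
grip_width: 0.304
```

```bash
python3 - <<'E'
from h import *
o=env.get_obs();print(o["ee_pos"],o["ft_force"],o["grip_width"]); print(goto((613.9,-134.1,230),-151),goto((613.9,-134.1,111),-151))
E
```

```text
[557.24428977 121.31513459 229.66436995] [-0.50544615  0.47292886 -3.15610896] 0.3040581586888043
(array([ 1.2658,  0.3301, -0.0036]), array([-0.0006,  0.0006,  0.2448])) (array([1.266 , 0.3328, 0.5914]), array([-0.0006,  0.0006,  0.2448]))
```

>>> jog_arm([
  [[0.06,0.016,0,0,0,0.0175,-1],[0.12,0.031,0,0,0,0.035,-1],[0.19,0.05,0,0,0,0.0525,-1],[0.26,0.068,0,0,0,0.07,-1],[0.33,0.086,0,0,0,0.0875,-1],[0.4,0.104,0,0,0,0.105,-1],[0.47,0.122,0,0,0,0.1225,-1],[0.54,0.141,0,0,0,0.14,-1],[0.61,0.159,0,0,0,0.1575,-1],[0.68,0.177,0,0,0,0.175,-1],[0.75,0.196,0,0,0,0.1925,-1],[0.82,0.214,0,0,0,0.21,-1],[0.89,0.232,0,0,0,0.2275,-1],[0.95,0.248,0,0,0,0.2448,-1],[0.95,0.248,0,0,0,0.2448,-1]],
])

```text
t: 6.37
ee_pos: [599.0, -72.2, 227.1]
eef_rot: [[-0.877, -0.48, -0.0], [-0.48, 0.877, 0.002], [-0.001, 0.002, -1.0]]
ft_force: [0.3, 0.0, -2.7]
grip_width: 0.305
```

```bash
python3 - <<'E'
from h import *
o=env.get_obs();print(o["ee_pos"],o["ft_force"],o["grip_width"]); print(goto((613.9,-134.1,230),-151),goto((613.9,-134.1,111),-151))
E
```

```text
[598.98709961 -72.18222394 227.13436705] [ 0.30472475  0.04794321 -2.70610153] 0.30519704533049147
(array([ 0.0832, -0.3074, -0.015 ]), array([ 0.0003,  0.0002, -0.0009])) (array([ 0.0838, -0.3085,  0.58  ]), array([ 0.0003,  0.0002, -0.0009]))
```

>>> jog_arm([
  [[0.03,-0.1,0,0,0,0,-1],[0.06,-0.2,0,0,0,0,-1],[0.084,-0.308,0,0,0,0,-1],[0.084,-0.308,0,0,0,0,-1],[0.084,-0.308,0.1,0,0,0,-1],[0.084,-0.308,0.2,0,0,0,-1],[0.084,-0.308,0.3,0,0,0,-1],[0.084,-0.308,0.4,0,0,0,-1],[0.084,-0.308,0.48,0,0,0,-1],[0.084,-0.308,0.52,0,0,0,-1],[0.084,-0.308,0.53,0,0,0,-1],[0.084,-0.308,0.53,0,0,0,-1],[0.084,-0.308,0.53,0,0,0,-1]],
])

```text
t: 7.45
ee_pos: [614.3, -133.9, 121.7]
eef_rot: [[-0.877, -0.481, 0.001], [-0.481, 0.877, 0.002], [-0.002, 0.001, -1.0]]
ft_force: [0.5, 0.3, -1.4]
grip_width: 0.303
```

```bash
python3 - <<'E'
from h import *
S=imaging.get_image("scene")[0]; cv2.imwrite("pics/p1.png",cv2.resize(S[180:290,110:260],None,fx=5,fy=5,interpolation=cv2.INTER_CUBIC)[:,:,::-1])
o=env.get_obs();print(o["ee_pos"],o["ft_force"],o["grip_width"]); print(goto((613.9,-134.1,109),-151))
E
```

```text
[ 614.49061634 -133.94006677  122.14190127] [ 0.69782896  0.11997165 -2.32346998] 0.3026827300552336
(array([0.0032, 0.0007, 0.0657]), array([ 0.0001,  0.0004, -0.0008]))
```

View pics/p1.png

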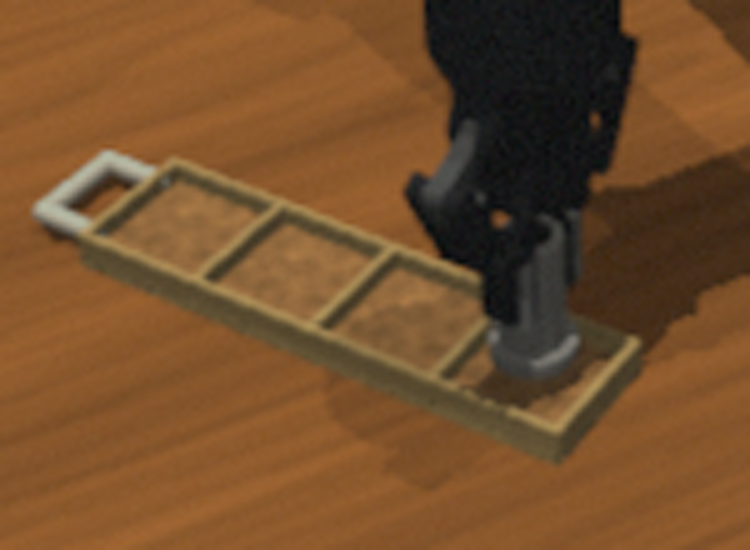

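Bush flange at crop (535,350), hovering over the far compartment, centre about (540,372). It lands central once lowered.

>>> jog_arm([
  [[0.003,0,0.02,0,0,0,-1],[0.003,0,0.04,0,0,0,-1],[0.003,0,0.055,0,0,0,-1],[0.003,0,0.06,0,0,0,-1],[0.003,0,0.064,0,0,0,-1],[0.003,0,0.066,0,0,0,-1],[0.003,0,0.066,0,0,0,-1],[0.003,0,0.066,0,0,0,-1]],
])

```text
t: 8.17
ee_pos: [614.1, -134.2, 109.0]
eef_rot: [[-0.877, -0.481, 0.002], [-0.481, 0.877, 0.002], [-0.003, 0.001, -1.0]]
ft_force: [0.3, -1.0, -2.7]
grip_width: 0.304
```

>>> jog_arm([
  [[0,0,0.003,0,0,0,-1],[0,0,0.005,0,0,0,-1],[0,0,0.005,0,0,0,-1],[0,0,0.005,0,0,0,-1]],
])

```text
t: 8.5
ee_pos: [614.3, -134.2, 108.5]
eef_rot: [[-0.877, -0.481, 0.003], [-0.481, 0.877, 0.002], [-0.003, 0.0, -1.0]]
ft_force: [-0.4, 0.1, -0.6]
grip_width: 0.303
```

Contact is starting (the hanging weight is gone from the force reading). Open gently and lift away.

>>> jog_arm([
  [[0,0,0.002,0,0,0,-0.3],[0,0,0.002,0,0,0,-0.2],[0,0,0.002,0,0,0,0],[0,0,0.002,0,0,0,0.5],[0,0,0.002,0,0,0,1],[0,0,0.002,0,0,0,1],[0,0,0.002,0,0,0,1],[0,0,-0.05,0,0,0,1],[0,0,-0.2,0,0,0,1],[0,0,-0.4,0,0,0,1],[0,0,-0.6,0,0,0,1],[0,0,-0.6,0,0,0,1],[0,0,-0.6,0,0,0,1]],
])

```text
t: 9.58
ee_pos: [615.2, -134.5, 233.0]
eef_rot: [[-0.877, -0.481, 0.011], [-0.481, 0.877, 0.002], [-0.011, -0.004, -1.0]]
ft_force: [-0.1, 0.6, -0.5]
grip_width: 0.999
```

```bash
python3 - <<'E'
from h import *
o=env.get_obs();print(o["ee_pos"],o["ft_force"],o["grip_width"]); print(goto((528.7,174.6,225),-62.9))
S,d=imaging.get_image("scene")
for r in imaging.outline_of("scene","bush")[:2]: print(r["score"],r["pixel"],cv2.minAreaRect(np.argwhere(r["pixels"])[:,::-1].astype(np.float32)))
E
```

```text
[ 615.18607577 -134.45092634  232.95647592] [-0.06693958  0.5681278  -0.51515914] 0.9990913076655525
(array([-0.3636,  1.5629,  0.0377]), array([-0.0018,  0.0009, -0.2454]))
0.69 [302.4, 204.4] ((301.5344543457031, 201.91378784179688), (21.354963302612305, 13.184368133544922), 21.801406860351562)
0.6 [217.2, 243.7] ((216.5, 244.0), (32.0, 17.0), 90.0)
```

>>> jog_arm([
  [[-0.02,0.09,0,0,0,-0.018,1],[-0.04,0.18,0,0,0,-0.036,1],[-0.06,0.27,0,0,0,-0.054,1],[-0.08,0.36,0,0,0,-0.072,1],[-0.1,0.45,0,0,0,-0.09,1],[-0.12,0.54,0,0,0,-0.108,1],[-0.14,0.63,0,0,0,-0.126,1],[-0.16,0.7,0,-0.001,0.0005,-0.144,1],[-0.18,0.77,0,-0.001,0.0005,-0.162,1],[-0.2,0.84,0,-0.001,0.0005,-0.18,1],[-0.21,0.91,0,-0.0018,0.0009,-0.198,1],[-0.22,0.95,0,-0.0018,0.0009,-0.216,1],[-0.23,0.98,0,-0.0018,0.0009,-0.234,1],[-0.23,0.99,0,-0.0018,0.0009,-0.2454,1],[-0.23,0.99,0,-0.0018,0.0009,-0.2454,1]],
])

```text
t: 10.93
ee_pos: [557.7, 61.8, 227.4]
eef_rot: [[0.457, -0.89, -0.012], [-0.89, -0.457, -0.001], [-0.005, 0.011, -1.0]]
ft_force: [0.5, -0.5, 0.4]
grip_width: 1.004
```

```bash
python3 - <<'E'
from h import *
print(env.get_obs()["ee_pos"]);print(goto((528.7,174.6,225),-62.9),goto((528.7,174.6,108),-62.9))
E
```

```text
[557.73232121  61.76798472 227.35841951]
(array([-0.5681, -0.1286,  0.0131]), array([0.0017, 0.0008, 0.0002])) (array([-0.5653, -0.1351,  0.5981]), array([0.0017, 0.0008, 0.0002]))
```

>>> jog_arm([
  [[-0.15,-0.03,0,0.001,0.0005,0,1],[-0.3,-0.07,0,0.0017,0.0008,0,1],[-0.45,-0.1,0,0.0017,0.0008,0,1],[-0.568,-0.129,0.013,0.0017,0.0008,0,1],[-0.568,-0.129,0.013,0.0017,0.0008,0,1],[-0.568,-0.129,0.013,0.0017,0.0008,0,1],[-0.568,-0.13,0.1,0.0017,0.0008,0,1],[-0.567,-0.131,0.2,0.0017,0.0008,0,1],[-0.567,-0.132,0.3,0.0017,0.0008,0,1],[-0.566,-0.133,0.4,0.0017,0.0008,0,1],[-0.565,-0.134,0.5,0.0017,0.0008,0,1],[-0.565,-0.135,0.57,0.0017,0.0008,0,1],[-0.565,-0.135,0.598,0.0017,0.0008,0,1],[-0.565,-0.135,0.598,0.0017,0.0008,0,1],[-0.565,-0.135,0.598,0.0017,0.0008,0,1]],
])

```text
t: 12.18
ee_pos: [529.2, 173.9, 108.2]
eef_rot: [[0.456, -0.89, -0.0], [-0.89, -0.456, -0.001], [0.001, 0.0, -1.0]]
ft_force: [-0.3, -0.0, 0.9]
grip_width: 1.004
```

```bash
python3 - <<'E'
from h import *
print(env.get_obs()["ee_pos"]);print(goto((528.7,174.6,108.5),-62.9))
E
```

```text
[529.16010496 173.8748378  108.16579201]
(array([-0.0043,  0.0004, -0.0017]), array([ 0.0001, -0.0001,  0.    ]))
```

>>> jog_arm([
  [[-0.004,0,0,0,0,0,0.2],[-0.004,0,0,0,0,0,-0.2],[-0.004,0,0,0,0,0,-0.5],[-0.004,0,0,0,0,0,-0.7],[-0.004,0,0,0,0,0,-1],[-0.004,0,0,0,0,0,-1],[-0.004,0,0,0,0,0,-1],[-0.004,0,0,0,0,0,-1],[-0.004,0,0,0,0,0,-1],[-0.004,0,0,0,0,0,-1]],
])

```text
t: 13.02
ee_pos: [529.1, 174.8, 108.5]
eef_rot: [[0.456, -0.89, 0.001], [-0.89, -0.456, -0.0], [0.001, -0.0, -1.0]]
ft_force: [0.5, 0.3, 3.8]
grip_width: 0.161
```

>>> jog_arm([
  [[0,0,-0.05,0,0,0,-1],[0,0,-0.1,0,0,0,-1],[0,0,-0.2,0,0,0,-1],[0,0,-0.3,0,0,0,-1],[0,0,-0.4,0,0,0,-1],[0,0,-0.5,0,0,0,-1],[0,0,-0.6,0,0,0,-1],[0,0,-0.6,0,0,0,-1],[0,0,-0.6,0,0,0,-1]],
])

```text
t: 13.77
ee_pos: [528.9, 174.9, 229.8]
eef_rot: [[0.456, -0.89, 0.003], [-0.89, -0.456, 0.002], [-0.0, -0.003, -1.0]]
ft_force: [-0.7, 0.1, -3.1]
grip_width: 0.162
```

```bash
python3 - <<'E'
from h import *
o=env.get_obs();print(o["ee_pos"],o["ft_force"],o["grip_width"]); print(goto((559.7,-164.2,230),-151))
E
```

```text
[528.9420414  174.94729753 229.77702556] [-0.70523344  0.12581254 -3.0677853 ] 0.1615342186384575
(array([ 1.5796,  0.6355, -0.0036]), array([-0.0003,  0.0004,  0.2447]))
```

>>> jog_arm([
  [[0.06,0.024,0,0,0,0.0175,-1],[0.12,0.048,0,0,0,0.035,-1],[0.19,0.076,0,0,0,0.0525,-1],[0.26,0.104,0,0,0,0.07,-1],[0.34,0.136,0,0,0,0.0875,-1],[0.42,0.168,0,0,0,0.105,-1],[0.5,0.2,0,0,0,0.1225,-1],[0.58,0.232,0,0,0,0.14,-1],[0.66,0.264,0,0,0,0.1575,-1],[0.74,0.296,0,0,0,0.175,-1],[0.82,0.328,0,0,0,0.1925,-1],[0.89,0.356,0,0,0,0.21,-1],[0.95,0.38,0,0,0,0.2275,-1],[0.98,0.394,0,0,0,0.2447,-1],[0.98,0.394,0,0,0,0.2447,-1]],
])

```text
t: 15.02
ee_pos: [547.0, -36.8, 227.6]
eef_rot: [[-0.877, -0.481, -0.002], [-0.481, 0.877, 0.001], [0.001, 0.002, -1.0]]
ft_force: [0.9, 0.3, -1.5]
grip_width: 0.16
```

```bash
python3 - <<'E'
from h import *
o=env.get_obs();print(o["ee_pos"],o["ft_force"],o["grip_width"]); print(goto((559.7,-164.2,230),-151),goto((559.7,-164.2,109),-151))
E
```

```text
[546.9533587  -36.78128713 227.60530974] [ 0.86673177  0.32642232 -1.49152499] 0.16011099636224885
(array([ 0.2508, -0.5891, -0.0128]), array([ 0.0003, -0.0001, -0.0006])) (array([ 0.2503, -0.5902,  0.5922]), array([ 0.0003, -0.0001, -0.0006]))
```

>>> jog_arm([
  [[0.05,-0.12,0,0,0,0,-1],[0.11,-0.26,0,0,0,0,-1],[0.17,-0.4,0,0,0,0,-1],[0.22,-0.52,0,0,0,0,-1],[0.25,-0.59,0,0,0,0,-1],[0.25,-0.59,0,0,0,0,-1],[0.25,-0.59,0,0,0,0,-1],[0.25,-0.59,0.1,0,0,0,-1],[0.25,-0.59,0.2,0,0,0,-1],[0.25,-0.59,0.3,0,0,0,-1],[0.25,-0.59,0.4,0,0,0,-1],[0.25,-0.59,0.48,0,0,0,-1],[0.25,-0.59,0.53,0,0,0,-1],[0.25,-0.59,0.56,0,0,0,-1],[0.25,-0.59,0.57,0,0,0,-1],[0.25,-0.59,0.57,0,0,0,-1],[0.25,-0.59,0.57,0,0,0,-1]],
])

```text
t: 16.43
ee_pos: [560.4, -164.0, 114.3]
eef_rot: [[-0.876, -0.482, 0.0], [-0.482, 0.876, 0.001], [-0.001, 0.001, -1.0]]
ft_force: [0.4, 0.8, -1.8]
grip_width: 0.16
```

```bash
python3 - <<'E'
from h import *
S=imaging.get_image("scene")[0]; cv2.imwrite("pics/p2.png",cv2.resize(S[180:290,110:260],None,fx=5,fy=5,interpolation=cv2.INTER_CUBIC)[:,:,::-1])
o=env.get_obs();print(o["ee_pos"],o["ft_force"],o["grip_width"]); print(goto((559.7,-164.2,108.5),-151))
E
```

```text
[ 560.39520843 -164.03119546  114.47968306] [-0.1002068  -0.23548827 -1.77323501] 0.16250680737798534
(array([0.0035, 0.0009, 0.0299]), array([ 0.0001,  0.0001, -0.0005]))
```

View pics/p2.png

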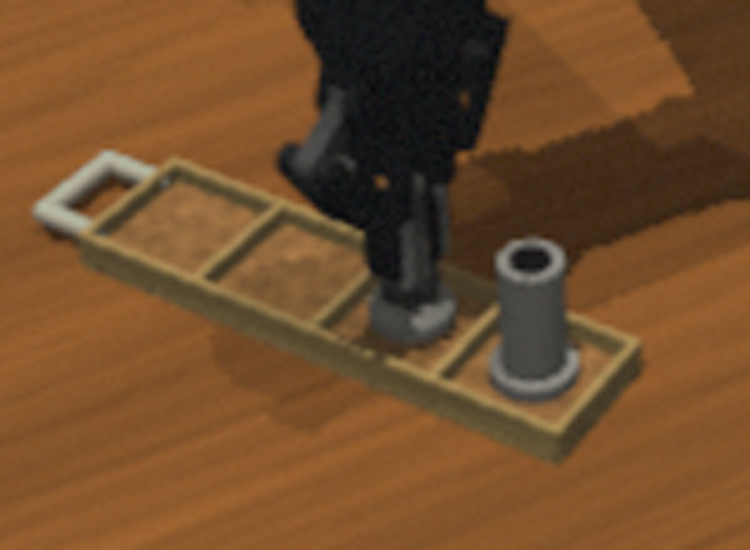

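The bush stands upright at crop (533,370), central in the far compartment. The foot's base at (412,312) hangs over the second compartment. Lowering the foot.

>>> jog_arm([
  [[0.003,0,0.015,0,0,0,-1],[0.003,0,0.025,0,0,0,-1],[0.003,0,0.028,0,0,0,-1],[0.003,0,0.03,0,0,0,-1],[0.003,0,0.031,0,0,0,-1],[0.003,0,0.031,0,0,0,-1],[0.003,0,0.031,0,0,0,-1]],
])

```text
t: 17.07
ee_pos: [559.8, -164.4, 108.5]
eef_rot: [[-0.876, -0.482, 0.0], [-0.482, 0.876, 0.001], [-0.001, 0.001, -1.0]]
ft_force: [-1.6, -0.6, 1.2]
grip_width: 0.163
```

>>> jog_arm([
  [[0,0,0,0,0,0,-0.6],[0,0,0,0,0,0,-0.5],[0,0,0,0,0,0,-0.2],[0,0,0,0,0,0,0.3],[0,0,0,0,0,0,1],[0,0,0,0,0,0,1],[0,0,0,0,0,0,1],[0,0,0,0,0,0,1],[0,0,-0.05,0,0,0,1],[0,0,-0.2,0,0,0,1],[0,0,-0.4,0,0,0,1],[0,0,-0.6,0,0,0,1],[0,0,-0.6,0,0,0,1],[0,0,-0.6,0,0,0,1]],
])

```text
t: 18.23
ee_pos: [561.0, -164.6, 232.6]
eef_rot: [[-0.876, -0.482, 0.008], [-0.482, 0.876, 0.001], [-0.008, -0.004, -1.0]]
ft_force: [0.2, -0.2, -0.6]
grip_width: 0.999
```

```bash
python3 - <<'E'
from h import *
o=env.get_obs();print(o["ee_pos"],o["ft_force"],o["grip_width"]); print(goto((504.4,234.8,225),-62.9))
S,d=imaging.get_image("scene")
for q in ("foot","bolt"):
  for r in imaging.outline_of("scene",q)[:3]: print(q,r["score"],r["pixel"],cv2.boundingRect(np.argwhere(r["pixels"])[:,::-1].astype(np.int32)))
E
```

```text
[ 561.00929641 -164.57928569  232.61758235] [ 0.21127957 -0.23305367 -0.57556126] 0.9986862196473352
(array([-0.7142,  1.8862,  0.0368]), array([-0.0014,  0.0005, -0.2452]))
foot 0.79 [190.5, 241.4] (184, 216, 18, 34)
foot 0.52 [311.9, 190.2] (300, 184, 25, 14)
bolt 0.83 [323.9, 168.9] (317, 155, 12, 29)
```

>>> jog_arm([
  [[-0.03,0.08,0,0,0,-0.018,1],[-0.06,0.16,0,0,0,-0.036,1],[-0.09,0.24,0,0,0,-0.054,1],[-0.12,0.32,0,0,0,-0.072,1],[-0.15,0.4,0,0,0,-0.09,1],[-0.18,0.48,0,0,0,-0.108,1],[-0.21,0.56,0,0,0,-0.126,1],[-0.24,0.64,0,-0.001,0.0003,-0.144,1],[-0.27,0.72,0,-0.001,0.0003,-0.162,1],[-0.3,0.8,0,-0.001,0.0003,-0.18,1],[-0.33,0.87,0,-0.0014,0.0005,-0.198,1],[-0.35,0.93,0,-0.0014,0.0005,-0.216,1],[-0.37,0.97,0,-0.0014,0.0005,-0.234,1],[-0.37,0.98,0,-0.0014,0.0005,-0.2452,1],[-0.37,0.98,0,-0.0014,0.0005,-0.2452,1]],
])

```text
t: 19.63
ee_pos: [528.8, 43.5, 226.7]
eef_rot: [[0.457, -0.889, -0.013], [-0.889, -0.457, -0.0], [-0.006, 0.012, -1.0]]
ft_force: [0.5, -0.1, -0.1]
grip_width: 1.001
```

```bash
python3 - <<'E'
from h import *
print(env.get_obs()["ee_pos"]);print(goto((504.4,234.8,225),-62.9),goto((504.4,234.8,108.5),-62.9))
E
```

```text
[528.77276924  43.49905763 226.65497866]
(array([-0.9064, -0.3288,  0.0097]), array([0.0019, 0.0009, 0.0003])) (array([-0.903 , -0.3356,  0.5922]), array([0.0019, 0.0009, 0.0003]))
```

>>> jog_arm([
  [[-0.15,-0.05,0,0.001,0.0005,0,1],[-0.33,-0.12,0,0.0019,0.0009,0,1],[-0.51,-0.18,0,0.0019,0.0009,0,1],[-0.69,-0.25,0,0.0019,0.0009,0,1],[-0.84,-0.3,0,0.0019,0.0009,0,1],[-0.906,-0.329,0.01,0.0019,0.0009,0,1],[-0.906,-0.329,0.01,0.0019,0.0009,0,1],[-0.906,-0.329,0.01,0.0019,0.0009,0,1],[-0.906,-0.33,0.1,0.0019,0.0009,0,1],[-0.905,-0.331,0.2,0.0019,0.0009,0,1],[-0.905,-0.332,0.3,0.0019,0.0009,0,1],[-0.904,-0.333,0.4,0.0019,0.0009,0,1],[-0.903,-0.335,0.5,0.0019,0.0009,0,1],[-0.903,-0.336,0.57,0.0019,0.0009,0,1],[-0.903,-0.336,0.592,0.0019,0.0009,0,1],[-0.903,-0.336,0.592,0.0019,0.0009,0,1],[-0.903,-0.336,0.592,0.0019,0.0009,0,1]],
])

```text
t: 21.05
ee_pos: [505.0, 234.0, 108.9]
eef_rot: [[0.456, -0.89, 0.0], [-0.89, -0.456, 0.0], [0.0, -0.0, -1.0]]
ft_force: [-1.0, 0.7, 1.3]
grip_width: 1.001
```

```bash
python3 - <<'E'
from h import *
print(env.get_obs()["ee_pos"]);print(goto((504.4,234.8,108.5),-62.9))
E
```

```text
[504.97967444 234.01216169 108.90603353]
(array([-0.0048,  0.0008,  0.002 ]), array([-0.0001, -0.    ,  0.    ]))
```

>>> jog_arm([
  [[-0.004,0,0.002,0,0,0,0.2],[-0.004,0,0.002,0,0,0,-0.2],[-0.004,0,0.002,0,0,0,-0.5],[-0.004,0,0.002,0,0,0,-0.7],[-0.004,0,0.002,0,0,0,-1],[-0.004,0,0.002,0,0,0,-1],[-0.004,0,0.002,0,0,0,-1],[-0.004,0,0.002,0,0,0,-1],[-0.004,0,0.002,0,0,0,-1],[-0.004,0,0.002,0,0,0,-1]],
])

```text
t: 21.88
ee_pos: [504.8, 234.9, 109.0]
eef_rot: [[0.456, -0.89, 0.001], [-0.89, -0.456, 0.0], [0.0, -0.001, -1.0]]
ft_force: [-0.0, 0.2, 5.5]
grip_width: 0.217
```

>>> jog_arm([
  [[0,0,-0.05,0,0,0,-1],[0,0,-0.1,0,0,0,-1],[0,0,-0.2,0,0,0,-1],[0,0,-0.3,0,0,0,-1],[0,0,-0.4,0,0,0,-1],[0,0,-0.5,0,0,0,-1],[0,0,-0.6,0,0,0,-1],[0,0,-0.6,0,0,0,-1],[0,0,-0.6,0,0,0,-1]],
])

```text
t: 22.63
ee_pos: [504.6, 235.0, 230.0]
eef_rot: [[0.456, -0.89, 0.003], [-0.89, -0.456, 0.003], [-0.001, -0.003, -1.0]]
ft_force: [-1.0, -0.2, -3.7]
grip_width: 0.22
```

```bash
python3 - <<'E'
from h import *
o=env.get_obs();print(o["ee_pos"],o["ft_force"],o["grip_width"]); print(goto((505.5,-194.2,230),-151))
E
```

```text
[504.60570587 234.95241566 229.9986616 ] [-1.00020421 -0.1994227  -3.69305781] 0.21966928915477446
(array([ 1.9121,  0.9737, -0.0054]), array([-0.0003,  0.0006,  0.2447]))
```

>>> jog_arm([
  [[0.06,0.03,0,0,0,0.0175,-1],[0.12,0.06,0,0,0,0.035,-1],[0.19,0.095,0,0,0,0.0525,-1],[0.26,0.13,0,0,0,0.07,-1],[0.34,0.17,0,0,0,0.0875,-1],[0.42,0.21,0,0,0,0.105,-1],[0.5,0.25,0,0,0,0.1225,-1],[0.58,0.29,0,0,0,0.14,-1],[0.66,0.33,0,0,0,0.1575,-1],[0.74,0.37,0,0,0,0.175,-1],[0.82,0.41,0,0,0,0.1925,-1],[0.9,0.45,0,0,0,0.21,-1],[0.96,0.485,0,0,0,0.2275,-1],[0.99,0.504,0,0,0,0.2447,-1],[0.99,0.504,0,0,0,0.2447,-1]],
])

```text
t: 23.88
ee_pos: [503.7, 11.3, 227.7]
eef_rot: [[-0.877, -0.481, -0.002], [-0.481, 0.877, 0.002], [0.001, 0.002, -1.0]]
ft_force: [1.2, 0.4, -3.0]
grip_width: 0.218
```

```bash
python3 - <<'E'
from h import *
o=env.get_obs();print(o["ee_pos"],o["ft_force"],o["grip_width"]); print(goto((505.5,-194.2,230),-151),goto((505.5,-194.2,109),-151))
E
```

```text
[503.71763109  11.27373882 227.6687698 ] [ 1.21658911  0.43060717 -2.99494076] 0.21842574726371267
(array([ 0.4865, -0.9049, -0.0134]), array([ 0.0004, -0.0001, -0.0007])) (array([ 0.4861, -0.9063,  0.5916]), array([ 0.0004, -0.0001, -0.0007]))
```

>>> jog_arm([
  [[0.07,-0.13,0,0,0,0,-1],[0.16,-0.29,0,0,0,0,-1],[0.25,-0.46,0,0,0,0,-1],[0.34,-0.63,0,0,0,0,-1],[0.42,-0.78,0,0,0,0,-1],[0.47,-0.875,0,0,0,0,-1],[0.486,-0.905,0,0,0,0,-1],[0.486,-0.905,0,0,0,0,-1],[0.486,-0.905,0,0,0,0,-1],[0.486,-0.905,0.1,0,0,0,-1],[0.486,-0.905,0.2,0,0,0,-1],[0.486,-0.905,0.3,0,0,0,-1],[0.486,-0.905,0.4,0,0,0,-1],[0.486,-0.905,0.48,0,0,0,-1],[0.486,-0.906,0.53,0,0,0,-1],[0.486,-0.906,0.56,0,0,0,-1],[0.486,-0.906,0.57,0,0,0,-1],[0.486,-0.906,0.57,0,0,0,-1],[0.486,-0.906,0.57,0,0,0,-1]],
])

```text
t: 25.47
ee_pos: [506.2, -194.0, 114.2]
eef_rot: [[-0.876, -0.482, -0.0], [-0.482, 0.876, 0.001], [-0.001, 0.001, -1.0]]
ft_force: [-0.2, -0.9, -3.0]
grip_width: 0.217
```

```bash
python3 - <<'E'
from h import *
o=env.get_obs();print(o["ee_pos"],o["ft_force"],o["grip_width"]); print(goto((505.5,-194.2,109),-151))
E
```

```text
[ 506.17811754 -193.96263762  114.15975404] [-0.15525782 -0.93989461 -2.95654204] 0.2171299535666744
(array([0.0036, 0.0006, 0.0258]), array([ 0.0002,  0.0001, -0.0005]))
```

>>> jog_arm([
  [[0.003,0,0.012,0,0,0,-1],[0.003,0,0.02,0,0,0,-1],[0.003,0,0.024,0,0,0,-1],[0.003,0,0.026,0,0,0,-1],[0.003,0,0.028,0,0,0,-1],[0.003,0,0.028,0,0,0,-1],[0.003,0,0.028,0,0,0,-1]],
])

```text
t: 26.05
ee_pos: [505.7, -194.3, 109.0]
eef_rot: [[-0.876, -0.482, 0.0], [-0.482, 0.876, 0.001], [-0.001, 0.001, -1.0]]
ft_force: [-1.4, 0.1, 1.7]
grip_width: 0.22
```

Contact (vertical force from -3.0 to +1.7 N). Release and rise.

>>> jog_arm([
  [[0,0,0,0,0,0,-0.5],[0,0,0,0,0,0,-0.4],[0,0,0,0,0,0,-0.1],[0,0,0,0,0,0,0.4],[0,0,0,0,0,0,1],[0,0,0,0,0,0,1],[0,0,0,0,0,0,1],[0,0,0,0,0,0,1],[0,0,-0.05,0,0,0,1],[0,0,-0.2,0,0,0,1],[0,0,-0.4,0,0,0,1],[0,0,-0.6,0,0,0,1],[0,0,-0.6,0,0,0,1],[0,0,-0.6,0,0,0,1]],
])

```text
t: 27.22
ee_pos: [506.8, -194.6, 232.6]
eef_rot: [[-0.876, -0.482, 0.008], [-0.482, 0.876, 0.0], [-0.007, -0.003, -1.0]]
ft_force: [-0.2, -0.1, -0.6]
grip_width: 1.001
```

```bash
python3 - <<'E'
from h import *
o=env.get_obs();print(o["ee_pos"],o["ft_force"],o["grip_width"]); print(goto((475,290.3,225),-63.5))
S,d=imaging.get_image("scene")
for q in ("foot","bolt","bush","nut"):
  for r in imaging.outline_of("scene",q)[:3]: print(q,r["score"],r["pixel"],cv2.boundingRect(np.argwhere(r["pixels"])[:,::-1].astype(np.int32)))
E
```

```text
[ 506.80868759 -194.57890327  232.63965756] [-0.17081497 -0.11228042 -0.59677631] 1.0007620030528266
(array([-1.0294,  2.2007,  0.0381]), array([-0.0013,  0.0005, -0.2435]))
foot 0.78 [193.2, 240.1] (184, 215, 18, 35)
foot 0.24 [173.9, 240.2] (117, 211, 122, 62)
bolt 0.54 [168.3, 224.2] (162, 206, 16, 35)
bush 0.9 [220.5, 247.7] (208, 228, 18, 33)
bush 0.74 [194.5, 242.3] (184, 216, 18, 34)
nut 0.78 [320.2, 140.5] (315, 132, 15, 25)
nut 0.66 [334.1, 160.1] (327, 147, 15, 26)
nut 0.56 [295.5, 143.7] (289, 133, 14, 25)
```

>>> jog_arm([
  [[-0.04,0.08,0,0,0,-0.018,1],[-0.08,0.16,0,0,0,-0.036,1],[-0.11,0.24,0,0,0,-0.054,1],[-0.15,0.32,0,0,0,-0.072,1],[-0.19,0.4,0,0,0,-0.09,1],[-0.22,0.48,0,0,0,-0.108,1],[-0.26,0.56,0,0,0,-0.126,1],[-0.3,0.64,0,-0.001,0.0003,-0.144,1],[-0.34,0.72,0,-0.001,0.0003,-0.162,1],[-0.37,0.8,0,-0.001,0.0003,-0.18,1],[-0.41,0.88,0,-0.0013,0.0005,-0.198,1],[-0.45,0.96,0,-0.0013,0.0005,-0.216,1],[-0.46,0.99,0,-0.0013,0.0005,-0.234,1],[-0.46,0.99,0,-0.0013,0.0005,-0.2445,1]],
])

```text
t: 28.63
ee_pos: [489.7, 24.7, 226.9]
eef_rot: [[0.458, -0.889, -0.013], [-0.889, -0.458, 0.0], [-0.006, 0.012, -1.0]]
ft_force: [1.2, -0.4, -0.7]
grip_width: 1.0
```

>>> jog_arm([
  [[-0.2,-0.06,0,0.001,0.0005,0,1],[-0.4,-0.12,0,0.0018,0.0009,0,1],[-0.6,-0.18,0,0.0018,0.0009,0,1],[-0.8,-0.25,0,0.0018,0.0009,0,1],[-0.9,-0.28,0,0.0018,0.0009,0,1],[-0.9,-0.28,0,0.0018,0.0009,0,1]],
])

```text
t: 29.13
ee_pos: [456.7, 214.2, 226.3]
eef_rot: [[0.462, -0.887, -0.001], [-0.887, -0.462, -0.0], [-0.0, 0.001, -1.0]]
ft_force: [0.1, 0.2, -0.4]
grip_width: 1.003
```

```bash
python3 - <<'E'
from h import *
print(env.get_obs()["ee_pos"]);print(goto((475,290.3,225),-63.2),goto((475,290.3,108.5),-63.2))
E
```

```text
[456.68475995 214.17850134 226.34212488]
(array([-0.2951, -0.2572,  0.0065]), array([0.0002, 0.    , 0.002 ])) (array([-0.295 , -0.2579,  0.589 ]), array([0.0002, 0.    , 0.002 ]))
```

>>> jog_arm([
  [[-0.1,-0.08,0,0,0,0.002,1],[-0.2,-0.17,0,0,0,0.002,1],[-0.295,-0.257,0.01,0,0,0.002,1],[-0.295,-0.257,0.01,0,0,0.002,1],[-0.295,-0.257,0.01,0,0,0.002,1],[-0.295,-0.257,0.1,0,0,0.002,1],[-0.295,-0.257,0.2,0,0,0.002,1],[-0.295,-0.257,0.3,0,0,0.002,1],[-0.295,-0.257,0.4,0,0,0.002,1],[-0.295,-0.258,0.5,0,0,0.002,1],[-0.295,-0.258,0.56,0,0,0.002,1],[-0.295,-0.258,0.589,0,0,0.002,1],[-0.295,-0.258,0.589,0,0,0.002,1],[-0.295,-0.258,0.589,0,0,0.002,1]],
])

```text
t: 30.3
ee_pos: [475.2, 289.7, 108.6]
eef_rot: [[0.451, -0.893, -0.001], [-0.893, -0.451, -0.001], [0.0, 0.002, -1.0]]
ft_force: [0.0, -1.2, 0.5]
grip_width: 0.998
```

```bash
python3 - <<'E'
from h import *
print(env.get_obs()["ee_pos"]);print(goto((475,290.3,108.5),-63.2))
E
```

```text
[475.16883154 289.67208261 108.64513415]
(array([-0.0032, -0.0007,  0.0007]), array([ 0.0002, -0.    , -0.    ]))
```

>>> jog_arm([
  [[-0.003,0,0,0,0,0,0.2],[-0.003,0,0,0,0,0,-0.1],[-0.003,0,0,0,0,0,-0.3],[-0.003,0,0,0,0,0,-0.5],[-0.003,0,0,0,0,0,-1],[-0.003,0,0,0,0,0,-1],[-0.003,0,0,0,0,0,-1],[-0.003,0,0,0,0,0,-1],[-0.003,0,0,0,0,0,-1],[-0.003,0,0,0,0,0,-1]],
])

```text
t: 31.13
ee_pos: [475.4, 290.7, 109.6]
eef_rot: [[0.451, -0.892, 0.0], [-0.892, -0.451, 0.0], [-0.0, -0.0, -1.0]]
ft_force: [-0.9, 0.7, 6.0]
grip_width: 0.372
```

>>> jog_arm([
  [[0,0,-0.05,0,0,0,-1],[0,0,-0.1,0,0,0,-1],[0,0,-0.2,0,0,0,-1],[0,0,-0.3,0,0,0,-1],[0,0,-0.4,0,0,0,-1],[0,0,-0.5,0,0,0,-1],[0,0,-0.6,0,0,0,-1],[0,0,-0.6,0,0,0,-1],[0,0,-0.6,0,0,0,-1]],
])

```text
t: 31.88
ee_pos: [475.1, 290.7, 230.3]
eef_rot: [[0.451, -0.893, 0.001], [-0.893, -0.451, 0.002], [-0.002, -0.002, -1.0]]
ft_force: [0.3, -0.2, -4.0]
grip_width: 0.372
```

```bash
python3 - <<'E'
from h import *
o=env.get_obs();print(o["ee_pos"],o["ft_force"],o["grip_width"]); print(goto((451.3,-224.3,230),-151))
E
```

```text
[475.12878594 290.69378422 230.28096045] [ 0.34525857 -0.16348195 -4.02391125] 0.3716807827644385
(array([ 2.2447,  1.2673, -0.0043]), array([-0.    ,  0.0004,  0.2439]))
```

>>> jog_arm([
  [[0.06,0.034,0,0,0,0.0175,-1],[0.12,0.068,0,0,0,0.035,-1],[0.19,0.107,0,0,0,0.0525,-1],[0.26,0.147,0,0,0,0.07,-1],[0.34,0.192,0,0,0,0.0875,-1],[0.42,0.237,0,0,0,0.105,-1],[0.5,0.282,0,0,0,0.1225,-1],[0.58,0.327,0,0,0,0.14,-1],[0.66,0.373,0,0,0,0.1575,-1],[0.74,0.418,0,0,0,0.175,-1],[0.82,0.463,0,0,0,0.1925,-1],[0.9,0.508,0,0,0,0.21,-1],[0.96,0.542,0,0,0,0.2275,-1],[0.99,0.559,0,0,0,0.2439,-1],[0.99,0.559,0,0,0,0.2439,-1]],
])

```text
t: 33.13
ee_pos: [463.1, 61.9, 227.9]
eef_rot: [[-0.877, -0.481, -0.004], [-0.481, 0.877, 0.001], [0.003, 0.002, -1.0]]
ft_force: [0.2, 0.2, -2.8]
grip_width: 0.366
```

```bash
python3 - <<'E'
from h import *
o=env.get_obs();print(o["ee_pos"],o["ft_force"],o["grip_width"]); print(goto((451.3,-224.3,230),-151))
E
```

```text
[463.08016198  61.88419606 227.86695778] [ 0.15868982  0.16089971 -2.79899619] 0.3662234753272562
(array([ 0.74  , -1.2261, -0.0114]), array([ 0.0004, -0.0005, -0.0007]))
```

>>> jog_arm([
  [[0.08,-0.13,0,0,0,0,-1],[0.17,-0.29,0,0,0,0,-1],[0.27,-0.45,0,0,0,0,-1],[0.37,-0.61,0,0,0,0,-1],[0.46,-0.77,0,0,0,0,-1],[0.54,-0.9,0,0.0004,-0.0005,-0.0007,-1],[0.58,-0.96,0,0.0004,-0.0005,-0.0007,-1],[0.58,-0.96,0,0.0004,-0.0005,-0.0007,-1]],
])

```text
t: 33.8
ee_pos: [452.9, -164.2, 226.3]
eef_rot: [[-0.875, -0.484, -0.003], [-0.484, 0.875, 0.0], [0.002, 0.001, -1.0]]
ft_force: [-0.3, 0.8, -3.3]
grip_width: 0.374
```

```bash
python3 - <<'E'
from h import *
o=env.get_obs();print(o["ee_pos"],o["ft_force"],o["grip_width"]); print(goto((451.3,-224.3,230),-151),goto((451.3,-224.3,115),-151))
E
```

```text
[ 452.85025726 -164.17446226  226.27667406] [-0.2626654   0.78912128 -3.33509237] 0.37447458830919605
(array([ 0.1522, -0.2593, -0.0186]), array([ 0.0002, -0.0004, -0.0002])) (array([ 0.1509, -0.2602,  0.5564]), array([ 0.0002, -0.0004, -0.0002]))
```

>>> jog_arm([
  [[0.06,-0.1,0,0,0,0,-1],[0.12,-0.2,0,0.0002,-0.0004,0,-1],[0.152,-0.26,0,0.0002,-0.0004,0,-1],[0.152,-0.26,0,0.0002,-0.0004,0,-1],[0.152,-0.26,0,0.0002,-0.0004,0,-1],[0.152,-0.26,0.1,0.0002,-0.0004,0,-1],[0.152,-0.26,0.2,0.0002,-0.0004,0,-1],[0.152,-0.26,0.3,0.0002,-0.0004,0,-1],[0.151,-0.26,0.4,0.0002,-0.0004,0,-1],[0.151,-0.26,0.48,0.0002,-0.0004,0,-1],[0.151,-0.26,0.53,0.0002,-0.0004,0,-1],[0.151,-0.26,0.55,0.0002,-0.0004,0,-1],[0.151,-0.26,0.556,0.0002,-0.0004,0,-1],[0.151,-0.26,0.556,0.0002,-0.0004,0,-1],[0.151,-0.26,0.556,0.0002,-0.0004,0,-1]],
])

```text
t: 35.05
ee_pos: [451.9, -223.9, 115.8]
eef_rot: [[-0.875, -0.485, 0.002], [-0.485, 0.875, -0.0], [-0.001, -0.001, -1.0]]
ft_force: [0.5, 0.1, -3.4]
grip_width: 0.367
```

```bash
python3 - <<'E'
from h import *
S=imaging.get_image("scene")[0]; cv2.imwrite("pics/p4.png",cv2.resize(S[160:290,100:260],None,fx=4.5,fy=4.5,interpolation=cv2.INTER_CUBIC)[:,:,::-1])
o=env.get_obs();print(o["ee_pos"],o["ft_force"],o["grip_width"]); print(goto((451.3,-224.3,109.6),-151))
E
```

```text
[ 451.87753303 -224.09565322  115.90669658] [ 0.26728178  0.60299454 -3.79016453] 0.3687424471758249
(array([0.0031, 0.0005, 0.0315]), array([-0.0002,  0.0003, -0.0001]))
```

View pics/p4.png

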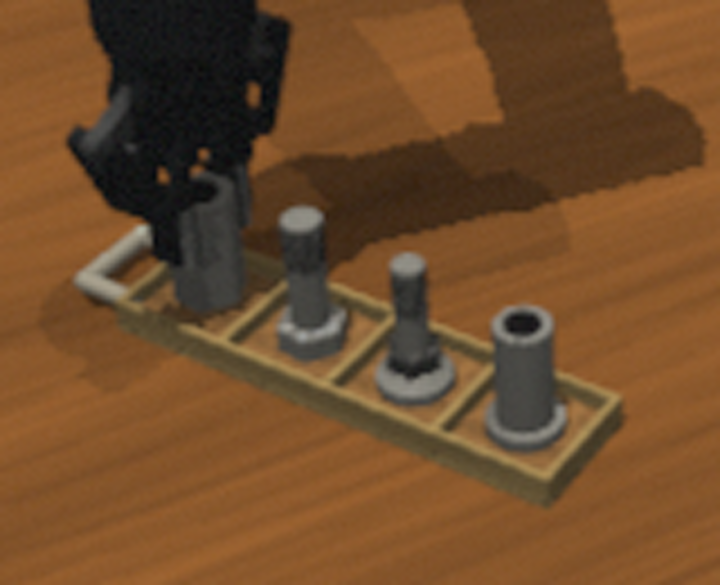

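The bolt (312,330), foot (415,375) and bush (525,420) all stand upright and centred in their compartments. The nut hangs over the handle-end compartment, bottom at (208,300). Lowering the nut.

>>> jog_arm([
  [[0.003,0,0.015,0,0,0,-1],[0.003,0,0.024,0,0,0,-1],[0.003,0,0.028,0,0,0,-1],[0.003,0,0.031,0,0,0,-1],[0.003,0,0.033,0,0,0,-1],[0.003,0,0.033,0,0,0,-1],[0.003,0,0.033,0,0,0,-1]],
])

```text
t: 35.68
ee_pos: [451.4, -224.4, 109.6]
eef_rot: [[-0.875, -0.484, 0.002], [-0.484, 0.875, -0.0], [-0.002, -0.001, -1.0]]
ft_force: [-1.8, 1.3, 0.8]
grip_width: 0.371
```

Contact. Release and rise.

>>> jog_arm([
  [[0,0,0,0,0,0,-0.2],[0,0,0,0,0,0,-0.1],[0,0,0,0,0,0,0.1],[0,0,0,0,0,0,0.5],[0,0,0,0,0,0,1],[0,0,0,0,0,0,1],[0,0,0,0,0,0,1],[0,0,0,0,0,0,1],[0,0,-0.05,0,0,0,1],[0,0,-0.2,0,0,0,1],[0,0,-0.4,0,0,0,1],[0,0,-0.6,0,0,0,1],[0,0,-0.8,0,0,0,1],[0,0,-0.8,0,0,0,1],[0,0,-0.8,0,0,0,1]],
])

```text
t: 36.93
ee_pos: [451.9, -224.5, 272.4]
eef_rot: [[-0.875, -0.484, 0.009], [-0.484, 0.875, -0.001], [-0.007, -0.005, -1.0]]
ft_force: [-0.1, -0.4, -0.8]
grip_width: 1.001
```

>>> jog_arm([
  [[-0.1,0.15,0,0,0,0,1],[-0.2,0.3,0,0,0,0,1],[-0.3,0.5,0,0,0,0,1],[-0.3,0.7,0,0,0,0,1],[-0.3,0.9,0,0,0,0,1],[-0.3,0.98,0,0,0,0,1],[-0.3,0.98,0,0,0,0,1],[-0.3,0.98,0,0,0,0,1]],
])

```text
t: 37.6
ee_pos: [408.7, -23.4, 270.8]
eef_rot: [[-0.874, -0.487, 0.007], [-0.487, 0.874, -0.002], [-0.005, -0.005, -1.0]]
ft_force: [-0.2, -0.4, 0.3]
grip_width: 0.995
```

```bash
python3 - <<'E'
from h import *
S=imaging.get_image("scene")[0]; T=imaging.get_image("top")[0]
a=cv2.resize(S[160:290,100:260],(480,390),interpolation=cv2.INTER_CUBIC);b=cv2.resize(T[100:245,300:420],(320,387),interpolation=cv2.INTER_CUBIC)
b=cv2.copyMakeBorder(b,0,3,0,0,cv2.BORDER_CONSTANT);cv2.imwrite("pics/fin.png",np.hstack([a,b])[:,:,::-1])
o=env.get_obs();print(o["ee_pos"],o["ft_force"],o["t"])
E
```

```text
[409.48852166 -24.32200402 271.04189396] [ 0.17324226 -0.65541126 -0.29642318] 37.7
```

View pics/fin.png

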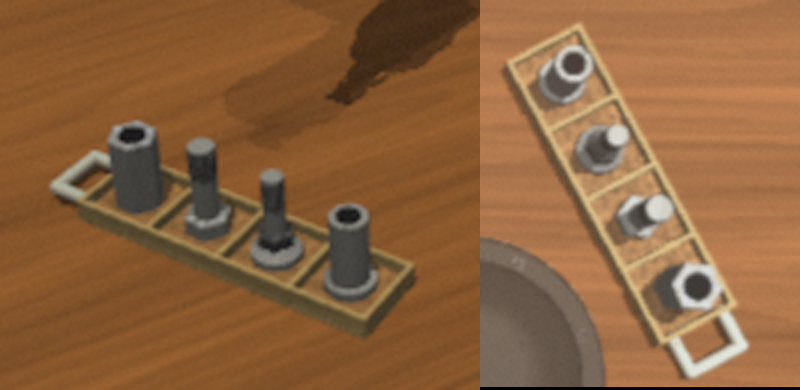

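Both views show all four standing upright inside their compartments. From the handle they are nut, bolt, foot and bush, at top-panel px (690,287), (645,212), (602,148) and (565,78). The arm is clear.

```bash
python3 -c "
from rig import job
print(job.finish_job())"
```

```text
the job is handed in; nothing more can be done
None
```

All four fittings are now in the formerly empty tray in reverse order. Counted from the full tray's handle they stood bush, foot, bolt, nut. The bush is now farthest from the empty tray's handle, then the foot, then the bolt, with the nut nearest. I handed the job in at about 37.7 s.

- **Last checks:** the final scene and top pictures showed all four upright and inside their own compartments, with the arm clear. At every placing the hanging weight left the force reading before I released. No check failed.
- **Disagreements:** the two cameras differed by about 1–3 mm in position, and measured heights came out about 1–2 mm above the stated ones. The trained networks also offered the orange prisms as nuts and misjudged a few outlines, so I chose the steel nut by eye from the pictures.

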